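# Park the blue bolt caddy in its taped bay

### The job

Take the small wheeled caddy with the blue bin by its push bar and roll it forward until its front castors trail straight back, then steer it into the yellow taped bay and finish with a straight push, so that it stands squarely inside the tape with the castors still trailing straight. Keep its wheels on the bench, let go of it, and leave the red caddy where it is.

Things in the scene. Friction and masses are not known exactly. Their poses are not given: they have to be found in the camera images.
- blue_caddy: Caddy, 0.5-1 kg, blue bin. Origin on the bench under deck centre; x forward (world +y within 12 deg), y left, z up. Deck 140x86, top 40 high; bin x -26..66, top 86. Rear wheels, x=-45, do not swivel: it steers like a car. Push bar over their axle: round, black, 10 thick, 72 long, along y, centre x=-45 y=0, 120 above bench, on end posts; grip its middle from above, fingers closing along x. All mm.
- red_caddy: The same caddy with a red bin, same frame, standing beside the blue one on one side or the other, about 150 mm apart in world x. A bystander: leave it.
- bay: Parking bay: a flat rectangle of 14 mm wide yellow tape on the bench, 172 x 118 mm inside the tape. Origin at its centre on the bench; x along its length, the way the caddy is driven in (world +y within 12 degrees); z up. Parked, the caddy's origin lies on this origin and its x along this x.
- blue_caddy_castor_left (a joint): Swivel angle of the blue caddy's front left castor, rad: 0 = trails straight back, positive = anticlockwise from above; stops at +-3.1. Swivel axis at x=45, y=+28 mm in the caddy frame, 24 mm wheel 14 mm off it. Starts 1.2 to 2.2 rad to one side; swivels lightly: rolling 50 mm straight forward brings it near 0.
- blue_caddy_castor_right (a joint): Swivel angle of the blue caddy's front right castor, rad: 0 = trails straight back, positive = anticlockwise from above; stops at +-3.1. Swivel axis at x=45, y=-28 mm in the caddy frame, 24 mm wheel 14 mm off it. Starts 1.2 to 2.2 rad to one side; swivels lightly: rolling 50 mm straight forward brings it near 0.
Things that resemble listed ones, but are neither listed nor needed, are in the scene too. Leave any purple look-alike of the blue_caddy alone.

How it is judged:
By the outcome, as a careful person would: the job done as asked, in the order asked, and still so for the second after the job is handed in, with the robot touching nothing.
It also fails if it takes over 50 s, if anything falls off the work surface, if the arm or the gripper's body presses on something with over 40 N, if the wrist force passes 120 N, or if a joint passes its speed limit or range.

### The arm

A 7-joint arm with a two-finger parallel gripper is mounted at the origin on the work surface. World frame = base frame: x ahead of the robot, y to its left, z up, the work surface at z = 0. Lengths are in mm, angles in rad, forces in N, time in s.
With the tool pointing down it reaches from about 400 to 875 mm from the base axis. Payload 4.4 kg.
Tool frame: the origin (TCP) lies at the very end of the fingers, on their centre line; the grasp point (between the pads) lies 19 mm behind it; z points along the fingers, y is the direction in which the jaws open and shut (so a half turn about z gives the same grasp; the last joint's range is limited). The gripper opens to 85 mm and grips with 20 to 120 N. Pads are 22 mm wide; open, the fingers measure 114 mm over their backs; the gripper's body (76 mm by 85 mm) begins 54 mm behind the grasp point. The pads swing forward as they close: fully open they stand 13 mm farther back than shut.
Start: joints at [1.043, 0.628, 0.038, 1.517, -0.027, 0.996, -0.02], TCP at [289.642, -581.915, 231.313] pointing down, gripper open.
Joint ranges: [-3.06, 3.06], [-0.37, 2.12], [-1.25, 1.32], [0.18, 2.47], [-1.1, 4.24], [0.23, 1.98], [-2.94, 2.94]. Speed limits (rad/s): [2.57, 2.57, 3.14, 3.14, 3.14, 3.14, 3.14].

### API

Orientations are given as [roll, pitch, yaw] about the fixed x, y, z axes, in that order (R = Rz(yaw) Ry(pitch) Rx(roll)).
In Python, from cell import ctrl, eyes gives the robot as it stands.
- The arm moves only by the tool move_arm, never from a script. Its argument "increments" is a list of rows, each a list of 6 numbers: the shift along the tool's x, y, z in cm, then the turn, a rotation vector about the tool's x, y, z in degrees. In form: [[x, y, z, wx, wy, wz], ...]. A call has 1 to 20 rows; each row is the pose to reach, as a shift and turn from the pose commanded when the call began, along the tool's axes at that moment; what a row does not reach only later rows make up. A row lasts 1/10 s, in which the tool goes at most 50 mm and 8.59 degrees, less where a joint would pass 70% of its speed; a pose out of reach is approached as far as the arm can. A call with a gripper value outside its range is refused whole. "grip" is the opening, from -1 (shut) to 1 (fully open), set as the call begins (left out, the last holds). The fingers move at their own pace and stop on an object; the grip force is fixed at half the most. Time passes only in rows, so rows that repeat a pose let the fingers close. It gives the time, the measured TCP pose, the force and the opening at its end, in the units of the state.
- ctrl.read_state(): the state, without advancing time (a new reading comes with each control period).
- eyes.get_image(name): name is "scene" or "top" or "wrist"; returns the picture (384x512x3 uint8, red, green, blue); there is no depth.
- eyes.calibration(name): a dict with "fx", "fy", "cx", "cy" (pixels), "pose" (4x4, takes a point from camera to world coordinates); the wrist camera has in their place "tool_from_camera" (4x4, takes a point from camera to tool coordinates, whose origin is the TCP and whose axes are the flange's). Camera axes: x right, y up, looking along -z (the intrinsics and any distortion apply to the point x, -y, -z); pixel columns grow to the right and rows downward; lengths in mm; the calibration is good to about 2 mm. A picture is of the moment at which its call begins: read the wrist's pose just before it. calibration takes no time and is no camera call.
- ctrl.finish_job(): hands the job in, once; it reports no verdict.
The state is a dict: "clock": time; "qpos": joint angles; "qd": joint speeds; "tau": joint torques, N m; "eef_pos": TCP position; "tool_rot": TCP orientation; "force": force on the tool from outside, world axes, zero at the start; "torque": the same for the moment, N m; "width": finger opening in mm.
Only numpy, scipy, OpenCV 4.12 (cv2) and the standard library are available. Lean on these libraries where they do the work, as an engineer would, in place of code of your own. Each camera call takes 0.05 s, during which the arm holds its last target. There are 200 camera calls.

## Working session

There is one attempt and no reset: what is moved stays moved. The work goes in short steps, Python scripts to look and compute and a tool call to move; the robot and the scene stay as the last step left them, time stands still between calls to the robot, and variables do not carry over. Pictures are saved under pics/ and viewed, about 8 in all and at most 12, crops included, and the job is handed in when it is done.

Besides the shell and the picture viewer there is one more tool, called after "Emit:" by a JSON object that holds its "fn" and its "kwargs", one argument or row to a line. move_arm: Moves the arm, as the interface text tells. Its arguments: {"type":"object","properties":{"increments":{"type":"array","items":{"type":"array","items":{"type":"number"}}},"grip":{"type":"number"}},"required":["increments"]}

```bash
ls; mkdir -p pics
python3 - <<'E'
from cell import ctrl, eyes
import cv2,numpy as np
s=ctrl.read_state();print(s)
for n in("scene","top"):
    im=eyes.get_image(n);cv2.imwrite(f"pics/{n}0.png",im[...,::-1]);c=eyes.calibration(n);print(n,c)
print(eyes.calibration("wrist"))
E
```

```text
pics
{'clock': 0.0, 'qpos': array([ 1.04324339,  0.62932725,  0.03842987,  1.51838645, -0.02699079,
        0.9962757 , -0.02004395]), 'qd': array([-0.00163648,  0.00051793,  0.00019757,  0.00121421,  0.00182822,
       -0.00050247, -0.00035847]), 'tau': array([-9.00336345e-04, -5.63389564e+01,  1.22615721e+00, -1.93439984e+01,
        1.10082712e-02,  1.04293157e-02,  3.88849113e-07]), 'eef_pos': array([ 289.33759637, -581.35232853,  230.3951925 ]), 'tool_rot': array([-3.13971373e+00,  2.48043019e-05,  4.61723392e-01]), 'force': array([ 0.39267443, -0.06562145,  0.38176015]), 'torque': array([ 0.00464523, -0.00998808, -0.06564777]), 'width': 85.14541319237573}
scene {'fx': 417.96237131574946, 'fy': 417.96237131574946, 'cx': 261.3433392650645, 'cy': 194.53937688005882, 'pose': array([[ 6.95431674e-01, -5.95760341e-01,  4.01801447e-01,
         8.78712133e+02],
       [ 7.18506248e-01,  5.67840406e-01, -4.01629238e-01,
        -4.16091647e+02],
       [ 1.11156747e-02,  5.68002543e-01,  8.22951732e-01,
         8.59338199e+02],
       [ 0.00000000e+00,  0.00000000e+00,  0.00000000e+00
[... 246 characters left out ...]
44e-01, -3.01980280e-03, -4.14635455e-03,
        -2.39348514e+01],
       [-4.41757187e-03,  9.61715613e-02,  9.95354970e-01,
         1.15966162e+03],
       [ 0.00000000e+00,  0.00000000e+00,  0.00000000e+00,
         1.00000000e+00]])}
{'fx': 282.277784538007, 'fy': 282.277784538007, 'cx': 255.0860833789615, 'cy': 193.2981426825709, 'tool_from_camera': array([[-5.93244599e-04,  9.59691620e-01,  2.81054519e-01,
         7.24669983e+01],
       [ 9.99999391e-01,  8.30836832e-04, -7.26203969e-04,
         8.46992107e-01],
       [-9.30442309e-04,  2.81053917e-01, -9.59691528e-01,
        -1.41798924e+02],
       [ 0.00000000e+00,  0.00000000e+00,  0.00000000e+00,
         1.00000000e+00]])}
```

```bash
python3 -c "
import cv2
for n in('scene','top'):
    cv2.imwrite(f'pics/{n}0b.png',cv2.resize(cv2.imread(f'pics/{n}0.png'),(800,600),interpolation=cv2.INTER_CUBIC))"
```

```text
(no output)
```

View pics/top0b.png

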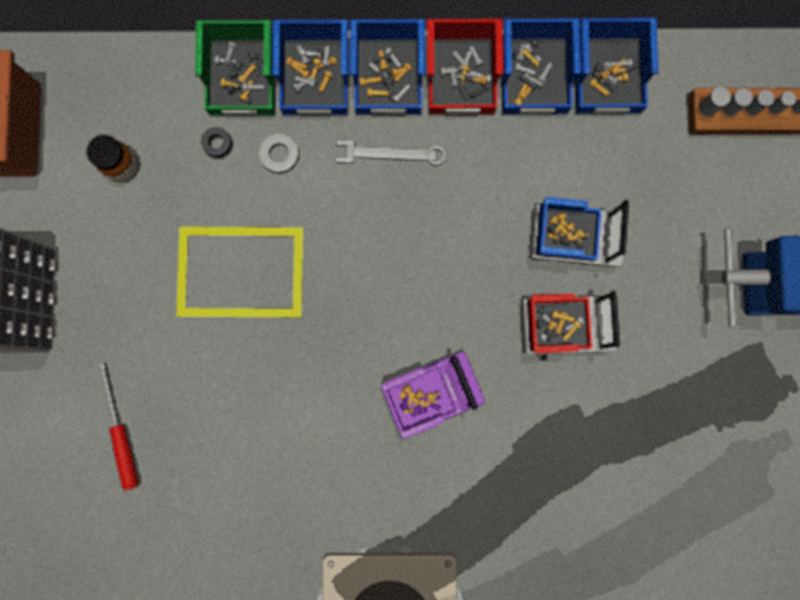

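View pics/scene0b.png

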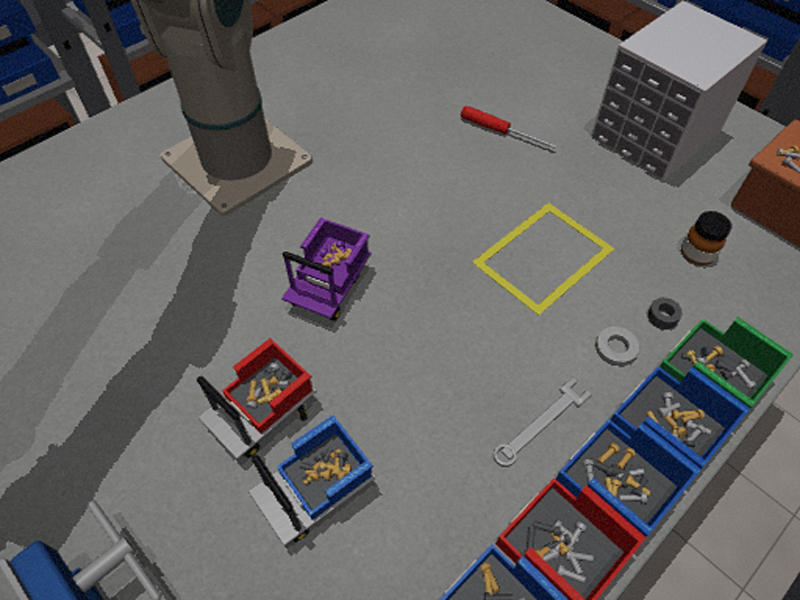

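The top view shows the blue caddy at about (575,232), its bar at x≈615, red below it at (572,323), purple at (432,393), and the bay spanning (178..303, 227..317). In the scene view the blue bar runs from about (255,460) to (300,538). I'll enlarge both next.

```bash
python3 -c "
import cv2,numpy as np
t=cv2.imread('pics/top0.png');s=cv2.imread('pics/scene0.png')
f=lambda im,x,y,w,h,k:cv2.resize(im[y:y+h,x:x+w],None,fx=k,fy=k,interpolation=cv2.INTER_CUBIC)
a=f(t,335,120,75,60,5.3334)[:300,:400];b=f(s,155,260,75,60,5.3334)[:300,:400]
c=f(t,105,138,100,75,4)[:300,:400];d=f(s,296,124,100,75,4)[:300,:400]
pad=lambda i:cv2.copyMakeBorder(i,0,300-i.shape[0],0,400-i.shape[1],0)
cv2.imwrite('pics/m1.png',np.vstack([np.hstack([pad(a),pad(b)]),np.hstack([pad(c),pad(d)])]))"
```

```text
(no output)
```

View pics/m1.png

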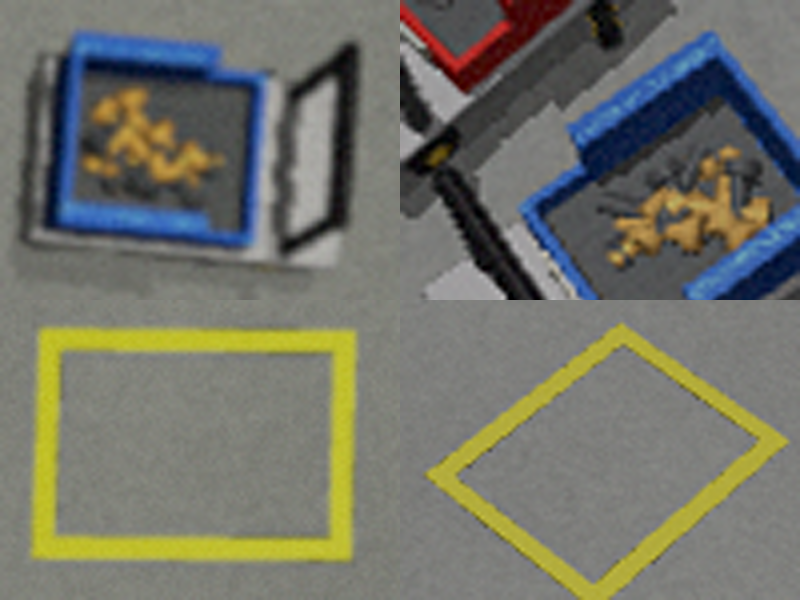

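The crops show the bar in the top view from (352,45) to (343,225) and its upper end in the scene view at (37,178). The bay tape is clean in both views, so I'll compute the positions now.

```bash
cat > h.py <<'E'
from cell import ctrl, eyes
import cv2,numpy as np
from scipy.spatial.transform import Rotation as R
def wristpose():
    s=ctrl.read_state();T=np.eye(4);T[:3,:3]=R.from_euler('xyz',s['tool_rot']).as_matrix();T[:3,3]=s['eef_pos']
    return T@eyes.calibration('wrist')['tool_from_camera']
def ray(n,uv,pose=None):
    c=eyes.calibration(n);P=c['pose'] if pose is None else pose
    uv=np.atleast_2d(uv).astype(float)
    d=np.c_[(uv[:,0]-c['cx'])/c['fx'],-(uv[:,1]-c['cy'])/c['fy'],-np.ones(len(uv))]@P[:3,:3].T
    return P[:3,3],d
def at_z(n,uv,z,pose=None):
    o,d=ray(n,uv,pose);return o+d*((z-o[2])/d[:,2])[:,None]
def tri(a,b):
    (o1,d1),(o2,d2)=a,b;out=[]
    for x,y in zip(d1,d2):
        k=np.linalg.lstsq(np.c_[x,-y],o2-o1,rcond=None)[0];p,q=o1+k[0]*x,o2+k[1]*y
        out.append([*(p+q)/2,np.linalg.norm(p-q)])
    return np.array(out)
def bay(n,im,pose=None):
    hsv=cv2.cvtColor(im,cv2.COLOR_RGB2HSV);m=cv2.inRange(hsv,(26,120,90),(34,255,255))
    cs,_=cv2.findContours(m,cv2.RETR_CCOMP,cv2.CHAIN_APPROX_NONE)
    cs=sorted(cs,key=cv2.contourArea)[-2:]
    for c in cs:
        p=at_z(n,c[:,0],0,pose)[:,:2];r=cv2.minAreaRect(p.astype(np.float32));print(n,'bay',np.round(r[0],1),np.round(r[1],1),round(r[2],2))
E
python3 - <<'E'
from h import *
for n in('top','scene'): bay(n,cv2.imread(f'pics/{n}0.png')[...,::-1])
k=16/3
t=np.array([[335+352/k,120+45/k],[335+343/k,120+225/k]])-.5*(1-1/k)*0
s=np.array([[155+37/k,260+180/k],[192,345.6]])
print(tri(ray('top',t),ray('scene',s)))
print(tri(ray('top',t),ray('scene',s[::-1])))
print(at_z('top',t,120)); print(at_z('scene',s,120))
E
```

```text
top bay [544.3 239.4] [178.2 122.7] 88.86
top bay [544.8 239.7] [199.8 144.7] 89.8
scene bay [543.8 239. ] [176.7 123.1] 89.37
scene bay [543.4 238.7] [200.7 146.4] 89.31
[[ 598.43273574 -336.71799672  205.59180608   33.59265767]
 [ 595.57862491 -369.62759218  -43.60584877   55.83685681]]
[[ 6.43533295e+02 -3.60709618e+02  6.71482804e+01  9.95064449e+00]
 [ 5.50429512e+02 -3.42254447e+02  1.19061544e+02  3.08527662e-01]]
[[ 627.64700713 -348.4080754   120.        ]
 [ 550.18658538 -342.10200034  120.        ]]
[[ 550.94003747 -342.22335711  120.        ]
 [ 662.05457259 -360.6864028   120.        ]]
```

The bar sits at about (589,−345.5) with z≈119 and the caddy heading is about 85.6°. The bay is at (544,239) with heading about 89.3°. I'll hover over the bar next.

Emit:
{"fn": "move_arm", "kwargs": {
  "increments": [
    [3,-0.6,0,0,0,2.5],
    [6,-1.3,0,0,0,5],
    [9.5,-2,0,0,0,8],
    [13,-2.7,0,0,0,11],
    [16.5,-3.4,0,0,0,14],
    [20,-4.2,0,0,0,17],
    [24,-5,0,0,0,20],
    [28,-5.8,0,0,0,23],
    [31.5,-6.5,0,0,0,26],
    [34.5,-7.2,0,0,0,29],
    [37.4,-7.8,0,0,0,30.8],
    [37.4,-7.8,0,0,0,30.8],
    [37.4,-7.8,0,0,0,30.8],
    [37.4,-7.8,0,0,0,30.8]
  ],
  "grip": 1
}}

```text
clock: 1.5
eef_pos: [588.3, -346.8, 231.0]
tool_rot: [3.141, 0.001, -0.077]
force: [-0.4, -0.4, -0.1]
width: 85.7
```

Run:
```python
from h import *
P=wristpose();print(ctrl.read_state()['eef_pos'],ctrl.read_state()['tool_rot'],ctrl.read_state()['force']);im=eyes.get_image('wrist');np.save('w1.npy',P)
cv2.imwrite('pics/w1.png',cv2.resize(im[...,::-1],(800,600),interpolation=cv2.INTER_CUBIC))
```

```text
[ 588.33929115 -346.75450716  231.0398553 ] [ 3.14076278e+00  1.42387858e-03 -7.73756095e-02] [-0.40569845 -0.39740249 -0.13489653]
```

View pics/w1.png

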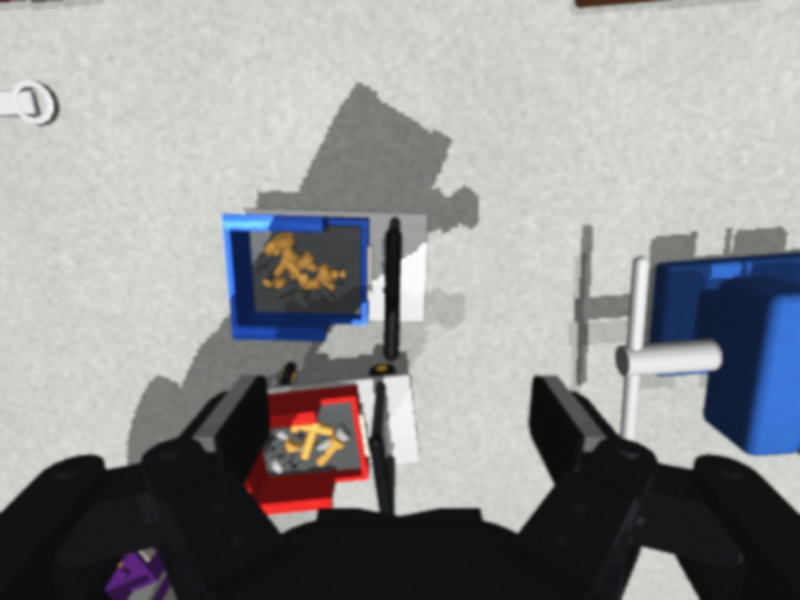

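The wrist view shows the blue bar from (394,222) to (391,357), with the deck's rear edge at (427,213)–(424,320).

Run:
```python
from h import *
P=np.load('w1.npy');uv=np.array([[394,220],[391,359]])*.64
p=at_z('wrist',uv,120,P);print(p,p.mean(0),np.linalg.norm(p[0]-p[1]))
d=p[1]-p[0];print('heading',np.degrees(np.arctan2(-d[0],d[1])))
k=16/3
t=np.array([[335+352/k,120+45/k],[335+343/k,120+225/k]])
print(tri(ray('wrist',uv,P),ray('top',t)))
uv=np.array([[427,213],[424,320],[368,217]])*.64
p=at_z('wrist',uv,40,P);print(p);d=p[1]-p[0];print(np.linalg.norm(d),np.degrees(np.arctan2(-d[0],d[1])))
uv=np.array([[226,215],[369,219],[234,340],[368,324]])*.64
p=at_z('wrist',uv,86,P);print(p)
for a,b in((0,1),(2,3)):
  d=p[a]-p[b];print(np.linalg.norm(d),np.degrees(np.arctan2(d[1],d[0])))
```

```text
[[ 635.46179027 -348.27772773  120.        ]
 [ 550.61171809 -339.530992    120.        ]] [ 593.03675418 -343.90435987  120.        ] 85.29970770959349
heading 84.11447613507147
[[ 632.39685653 -350.06261024  108.20549179    5.43211439]
 [ 550.51173265 -340.60809856  121.34155307    2.39766883]]
[[ 630.56747901 -371.82378662   40.        ]
 [ 547.09764131 -364.43447879   40.        ]
 [ 631.0712396  -327.87887582   40.        ]]
83.79627483393851 84.94098300061887
[[ 643.56717761 -240.80234709   86.        ]
 [ 633.90505545 -331.77971457   86.        ]
 [ 558.59388738 -230.27891006   86.        ]
 [ 562.98113794 -324.19793072   86.        ]]
91.48900479294875 83.93770752900912
94.02143590042365 92.67452042542433
```

Emit:
{"fn": "move_arm", "kwargs": {
  "increments": [
    [0.2,-0.3,2,0,0,0.8],
    [0.2,-0.3,5,0,0,0.8],
    [0.2,-0.3,8,0,0,0.8],
    [0.2,-0.3,10.5,0,0,0.8],
    [0.2,-0.3,12,0,0,0.8],
    [0.2,-0.3,12.7,0,0,0.8],
    [0.2,-0.3,13,0,0,0.8],
    [0.2,-0.3,13,0,0,0.8],
    [0.2,-0.3,13,0,0,0.8]
  ],
  "grip": 1
}}

```text
clock: 2.45
eef_pos: [592.7, -343.2, 102.6]
tool_rot: [3.141, -0.002, -0.09]
force: [-0.7, -0.1, 0.1]
width: 85.4
```

Run:
```python
from h import *
P=wristpose();s=ctrl.read_state();print(s['eef_pos'],s['tool_rot'],s['force']);im=eyes.get_image('wrist');np.save('w2.npy',P)
cv2.imwrite('pics/w2.png',cv2.resize(im[...,::-1],(800,600),interpolation=cv2.INTER_CUBIC))
```

```text
[ 592.65446775 -343.16587652  102.59178112] [ 3.14067171e+00 -2.02553100e-03 -8.98529941e-02] [-0.67949978 -0.08110187  0.13174768]
```

View pics/w2.png

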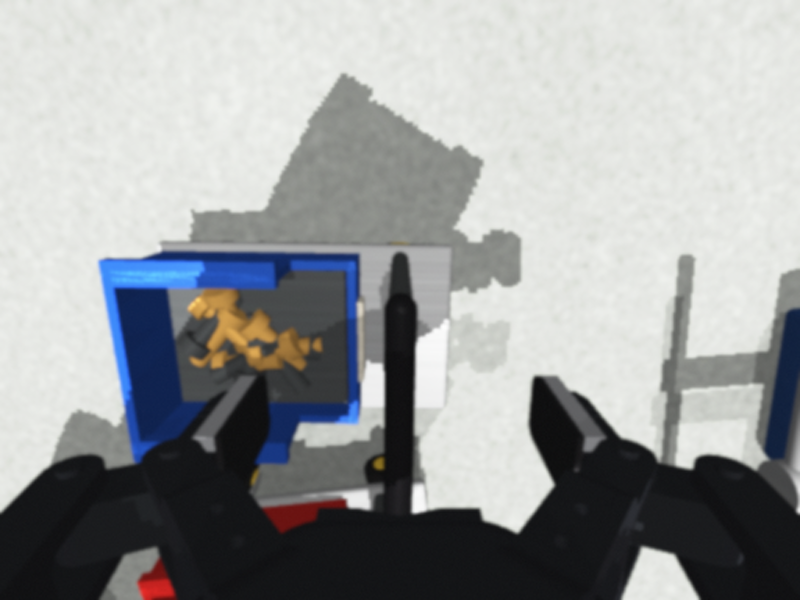

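The bar is centred between the open jaws at u≈399, vertical and aligned, and its far end is at (400,298). I'll compute the along-bar offset before gripping.

Run:
```python
from h import *
P=np.load('w2.npy');s=ctrl.read_state();T=R.from_euler('xyz',s['tool_rot']).as_matrix()
for uvz in((400,298,120),(399,480,120),(450,245,40),(444,407,40),(163,243,40)):
    p=at_z('wrist',np.array([uvz[:2]])*.64,uvz[2],P)[0];print(uvz,p,(p-s['eef_pos'])@T)
```

```text
(400, 298, 120) [ 629.99951346 -347.13041874  120.        ] [ 37.54139932   0.70308454 -17.30224306]
(399, 480, 120) [ 567.35554464 -341.17163322  120.        ] [-25.38437122   0.38117841 -17.4354087 ]
(450, 245, 40) [ 631.04246678 -371.01378155   40.        ] [40.55113721 24.32324204 62.72607947]
(444, 407, 40) [ 547.08120791 -363.02386349   40.        ] [-43.78812318  23.88840639  62.54759478]
(163, 243, 40) [ 644.05525695 -238.3373411    40.        ] [  41.62400927 -108.98544101   62.60556208]
```

Emit:
{"fn": "move_arm", "kwargs": {
  "increments": [
    [0,0,0,0,0,0],
    [0,0,0,0,0,0],
    [0,0,0,0,0,0],
    [0,0,0,0,0,0],
    [0,0,0,0,0,0],
    [0,0,0,0,0,0],
    [0,0,0,0,0,0],
    [0,0,0,0,0,0]
  ],
  "grip": -1
}}

```text
clock: 3.3
eef_pos: [592.0, -342.6, 101.4]
tool_rot: [3.142, -0.0, -0.09]
force: [1.0, -0.2, 0.7]
width: 7.6
```

Emit:
{"fn": "move_arm", "kwargs": {
  "increments": [
    [0,-0.3,0,0,0,0],
    [0,-0.8,0,0,0,0],
    [0,-1.4,0,0,0,0],
    [0,-2.0,0,0,0,0],
    [0,-2.7,0,0,0,0],
    [0,-3.4,0,0,0,0],
    [0,-4.1,0,0,0,0],
    [0,-4.8,0,0,0,0],
    [0,-5.5,0,0,0,0],
    [0,-6.2,0,0,0,0],
    [0,-6.9,0,0,0,0],
    [0,-7.6,0,0,0,0],
    [0,-8.3,0,0,0,0],
    [0,-9.0,0,0,0,0],
    [0,-9.7,0,0,0,0],
    [0,-10.4,0,0,0,0],
    [0,-11.0,0,0,0,0],
    [0,-11.6,0,0,0,0],
    [0,-12,0,0,0,0],
    [0,-12,0,0,0,0]
  ]
}}

```text
clock: 5.3
eef_pos: [603.0, -221.7, 101.4]
tool_rot: [-3.141, -0.0, -0.089]
force: [1.9, 0.5, 2.8]
width: 8.0
```

Run:
```python
from h import *
P=wristpose();s=ctrl.read_state();print(s['eef_pos'],s['tool_rot'],s['force'],s['torque'],s['width']);im=eyes.get_image('wrist');np.save('w3.npy',P)
sc=eyes.get_image('scene');k=np.hstack([cv2.resize(im,(400,300)),cv2.resize(sc[190:370,130:370],(400,300),interpolation=cv2.INTER_CUBIC)])
cv2.imwrite('pics/w3.png',k[...,::-1])
```

```text
[ 603.04912578 -221.71663627  101.35776537] [-3.14050204e+00 -1.14515528e-04 -8.86721517e-02] [1.92796787 0.51006111 2.84356639] [ 0.16470164 -0.28504504  0.0210125 ] 7.964764776591054
```

View pics/w3.png

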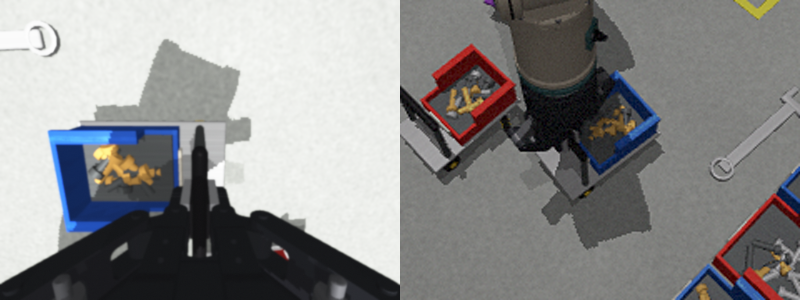

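The caddy rolled 120 mm straight (u≈200 for the bar in the wrist view) and red is untouched. I'll plan the steering S-curve from here with a 100 mm straight finish.

```bash
cat > plan.py <<'E'
from h import *
from scipy.interpolate import BPoly
s=ctrl.read_state();p=s['eef_pos'];yaw=s['tool_rot'][2];h=yaw+np.pi/2
H=np.radians(89.3);f=np.array([np.cos(H),np.sin(H)]);goal=np.array([545,239])-45*f;pre=goal-100*f
# x as a quintic in y: matched heading, zero curvature at both ends
q=BPoly.from_derivatives([p[1],pre[1]],[[p[0],1/np.tan(h),0],[pre[0],1/np.tan(H),0]])
y=np.linspace(p[1],pre[1],4001);x=q(y);hd=np.arctan2(1,q.derivative()(y));L=np.r_[0,np.cumsum(np.hypot(np.diff(x),np.diff(y)))]
print('len',L[-1],'max hd',np.degrees(hd.max()),'Rmin',1/np.abs(np.gradient(hd,L)).max())
n=40;w=np.r_[np.linspace(.3,1,5),np.ones(n-10),np.linspace(1,.3,5)];d=np.cumsum(w)/w.sum()*L[-1]
P=np.c_[np.interp(d,L,x),np.interp(d,L,y)];A=np.interp(d,L,hd)
def rows(P,A,p0,a0):
    c,sn=np.cos(a0),np.sin(a0);D=(P-p0)/10
    return [[round(float(u),2),round(float(v),2),0,0,0,round(float(-np.degrees(k-np.pi/2-a0)),1)] for u,v,k in zip(D@[c,sn],D@[sn,-c],A)]
print(rows(P[:20],A[:20],p[:2],yaw));print(rows(P[20:],A[20:],P[19],A[19]-np.pi/2))
print('mid',P[19],A[19]-np.pi/2,'pre',pre,'goal',goal)
E
python3 plan.py
```

```text
len 325.9748260994217 max hd 111.75004357129481 Rmin 221.1747060979993
[[-0.0, -0.27, 0, 0, 0, -0.0], [-0.0, -0.69, 0, 0, 0, -0.2], [-0.0, -1.27, 0, 0, 0, -0.6], [-0.02, -2.01, 0, 0, 0, -1.5], [-0.05, -2.9, 0, 0, 0, -2.9], [-0.11, -3.79, 0, 0, 0, -4.7], [-0.2, -4.68, 0, 0, 0, -6.8], [-0.32, -5.57, 0, 0, 0, -9.0], [-0.48, -6.44, 0, 0, 0, -11.3], [-0.67, -7.32, 0, 0, 0, -13.6], [-0.9, -8.18, 0, 0, 0, -15.8], [-1.16, -9.04, 0, 0, 0, -17.9], [-1.45, -9.88, 0, 0, 0, -19.9], [-1.76, -10.72, 0, 0, 0, -21.6], [-2.1, -11.54, 0, 0, 0, -23.1], [-2.46, -12.36, 0, 0, 0, -24.3], [-2.84, -13.17, 0, 0, 0, -25.3], [-3.23, -13.97, 0, 0, 0, -26.1], [-3.62, -14.77, 0, 0, 0, -26.6], [-4.02, -15.57, 0, 0, 0, -26.8]]
[[-0.0, -0.89, 0, 0, 0, -0.0], [0.0, -1.79, 0, 0, 0, 0.2], [0.01, -2.68, 0, 0, 0, 0.7], [0.02, -3.57, 0, 0, 0, 1.4], [0.05, -4.46, 0, 0, 0, 2.3], [0.1, -5.36, 0, 0, 0, 3.5], [0.16, -6.25, 0, 0, 0, 4.9], [0.25, -7.14, 0, 0, 0, 6.5], [0.36, -8.02, 0, 0, 0, 8.2], [0.51, -8.9, 0, 0, 0, 10.1], [0.68, -9.78, 0, 0, 0, 12.1], [0.88, -10.65, 0, 0, 0, 14.2], [1.12, -11.51, 0, 0, 0, 16.1], [1.38, -12.36, 0, 0, 0, 18.0], [1.67, -13.21, 0, 0, 0, 19.7], [1.98, -14.05, 0, 0, 0, 21.0], [2.25, -14.73, 0, 0, 0, 21.8], [2.46, -15.27, 0, 0, 0, 22.2], [2.63, -15.66, 0, 0, 0, 22.4], [2.73, -15.91, 0, 0, 0, 22.4]]
mid [576.74631013 -63.90405788] 0.3789175254094479 pre [543.22853488  94.0108214 ] goal [544.45023496 194.00335837]
```

Emit:
{"fn": "move_arm", "kwargs": {
  "increments": [
    [0,-0.27,0,0,0,0],
    [0,-0.69,0,0,0,-0.2],
    [0,-1.27,0,0,0,-0.6],
    [-0.02,-2.01,0,0,0,-1.5],
    [-0.05,-2.9,0,0,0,-2.9],
    [-0.11,-3.79,0,0,0,-4.7],
    [-0.2,-4.68,0,0,0,-6.8],
    [-0.32,-5.57,0,0,0,-9.0],
    [-0.48,-6.44,0,0,0,-11.3],
    [-0.67,-7.32,0,0,0,-13.6],
    [-0.9,-8.18,0,0,0,-15.8],
    [-1.16,-9.04,0,0,0,-17.9],
    [-1.45,-9.88,0,0,0,-19.9],
    [-1.76,-10.72,0,0,0,-21.6],
    [-2.1,-11.54,0,0,0,-23.1],
    [-2.46,-12.36,0,0,0,-24.3],
    [-2.84,-13.17,0,0,0,-25.3],
    [-3.23,-13.97,0,0,0,-26.1],
    [-3.62,-14.77,0,0,0,-26.6],
    [-4.02,-15.57,0,0,0,-26.8]
  ]
}}

```text
clock: 7.4
eef_pos: [576.3, -63.8, 101.3]
tool_rot: [3.142, 0.0, 0.379]
force: [0.9, -1.1, 3.5]
width: 7.7
```

Emit:
{"fn": "move_arm", "kwargs": {
  "increments": [
    [0,-0.89,0,0,0,0],
    [0,-1.79,0,0,0,0.2],
    [0.01,-2.68,0,0,0,0.7],
    [0.02,-3.57,0,0,0,1.4],
    [0.05,-4.46,0,0,0,2.3],
    [0.1,-5.36,0,0,0,3.5],
    [0.16,-6.25,0,0,0,4.9],
    [0.25,-7.14,0,0,0,6.5],
    [0.36,-8.02,0,0,0,8.2],
    [0.51,-8.9,0,0,0,10.1],
    [0.68,-9.78,0,0,0,12.1],
    [0.88,-10.65,0,0,0,14.2],
    [1.12,-11.51,0,0,0,16.1],
    [1.38,-12.36,0,0,0,18.0],
    [1.67,-13.21,0,0,0,19.7],
    [1.98,-14.05,0,0,0,21.0],
    [2.25,-14.73,0,0,0,21.8],
    [2.46,-15.27,0,0,0,22.2],
    [2.63,-15.66,0,0,0,22.4],
    [2.73,-15.91,0,0,0,22.4]
  ]
}}

```text
clock: 9.4
eef_pos: [542.6, 94.4, 101.3]
tool_rot: [-3.141, 0.001, -0.014]
force: [-0.7, -1.0, 5.0]
width: 7.8
```

Run:
```python
from h import *
P=wristpose();s=ctrl.read_state();print(s['eef_pos'],s['tool_rot'],s['force'],s['torque'],s['width']);im=eyes.get_image('wrist');np.save('w4.npy',P)
cv2.imwrite('pics/w4.png',cv2.resize(im[...,::-1],(800,600),interpolation=cv2.INTER_CUBIC))
```

```text
[542.55870419  94.37544567 101.29344209] [-3.14142416e+00  1.03613178e-03 -1.35657910e-02] [-0.73724839 -1.04419688  4.99610836] [-0.19610776  0.04476766 -0.07119789] 7.759846750605276
```

View pics/w4.png

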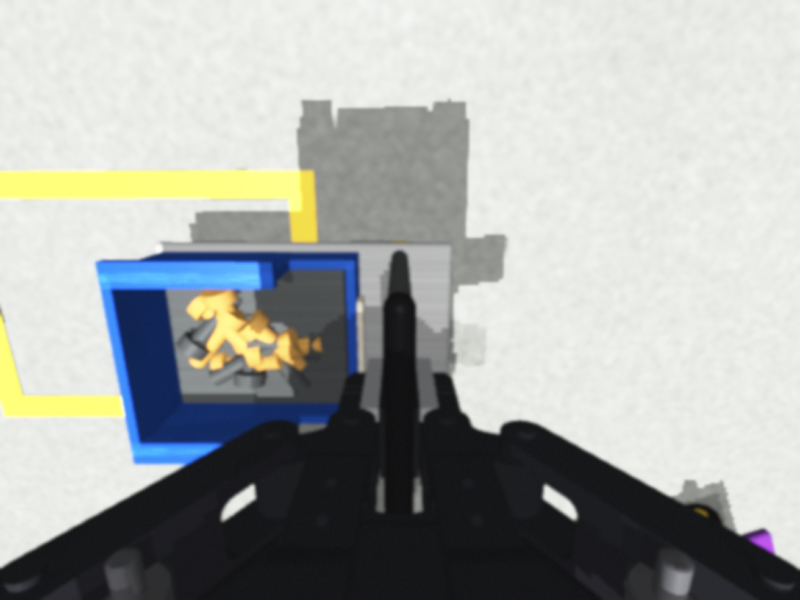

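The bay tape shows its upper inner edge at v≈199, lower inner edge at v≈396 and rear inner edge at u≈290. The deck edge runs parallel to the tape at v≈244. I'll measure it.

Run:
```python
from h import *
P=np.load('w4.npy');s=ctrl.read_state();T=R.from_euler('xyz',s['tool_rot']).as_matrix()
g=lambda u,v,z:(lambda p:print((u,v,z),np.round(p,1),np.round((p-s['eef_pos'])@T,1)))(at_z('wrist',np.array([[u,v]])*.64,z,P)[0])
for a in((5,199,0),(285,199,0),(25,396,0),(115,396,0),(5,171,0),(310,171,0),(12,416,0),(118,416,0),(290,225,0),(317,225,0),(450,245,40),(163,243,40),(400,298,120)): g(*a)
```

```text
(5, 199, 0) [604.8 304.4   0. ] [  59.6 -210.3  101.3]
(285, 199, 0) [602.7 154.1   0. ] [ 59.4 -60.  101.2]
(25, 396, 0) [487.5 323.4   0. ] [ -58.  -227.7  101.4]
(115, 396, 0) [486.7 268.3   0. ] [ -58.1 -172.7  101.4]
(5, 171, 0) [619.2 300.6   0. ] [  74.  -206.7  101.3]
(310, 171, 0) [616.9 139.7   0. ] [ 73.8 -45.8 101.2]
(12, 416, 0) [473.9 334.9   0. ] [ -71.7 -239.1  101.5]
(118, 416, 0) [472.9 269.2   0. ] [ -71.9 -173.3  101.4]
(290, 225, 0) [588.8 152.6   0. ] [ 45.6 -58.3 101.2]
(317, 225, 0) [588.6 137.9   0. ] [ 45.6 -43.6 101.2]
(450, 245, 40) [583.   69.7  40. ] [40.8 24.7 61.2]
(163, 243, 40) [585.8 202.1  40. ] [  41.9 -107.8   61.3]
(400, 298, 120) [580.5  93.1 120. ] [ 38.    1.2 -18.8]
```

Aligned within 0.2° and about 1–2 mm laterally. Straight push of 99.5 mm next.

Emit:
{"fn": "move_arm", "kwargs": {
  "increments": [
    [0,-0.2,0,0,0,0],
    [0,-0.6,0,0,0,0],
    [0,-1.2,0,0,0,0],
    [0,-1.8,0,0,0,0],
    [0,-2.4,0,0,0,0],
    [0,-3.0,0,0,0,0],
    [0,-3.6,0,0,0,0],
    [0,-4.2,0,0,0,0],
    [0,-4.8,0,0,0,0],
    [0,-5.4,0,0,0,0],
    [0,-6.0,0,0,0,0],
    [0,-6.6,0,0,0,0],
    [0,-7.2,0,0,0,0],
    [0,-7.8,0,0,0,0],
    [0,-8.4,0,0,0,0],
    [0,-9.0,0,0,0,0],
    [0,-9.5,0,0,0,0],
    [0,-9.8,0,0,0,0],
    [0,-9.95,0,0,0,0],
    [0,-9.95,0,0,0,0]
  ]
}}

```text
clock: 11.45
eef_pos: [544.4, 193.6, 101.3]
tool_rot: [-3.141, 0.0, -0.013]
force: [-0.5, 0.4, 4.2]
width: 7.8
```

Run:
```python
from h import *
P=wristpose();s=ctrl.read_state();print(s['eef_pos'],s['tool_rot'],s['force'],s['torque'],s['width']);im=eyes.get_image('wrist');np.save('w5.npy',P)
cv2.imwrite('pics/w5.png',cv2.resize(im[...,::-1],(800,600),interpolation=cv2.INTER_CUBIC))
```

```text
[544.4272722  193.58457889 101.25813336] [-3.14112545e+00  1.18931401e-04 -1.25518532e-02] [-0.46256066  0.39740098  4.20651112] [ 0.15865349  0.10928158 -0.02379022] 7.75900306104777
```

View pics/w5.png

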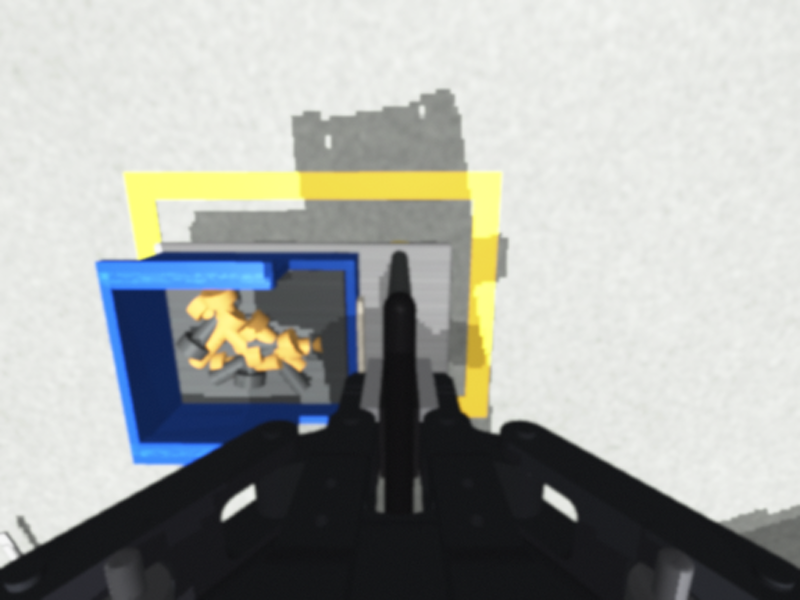

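The caddy sits inside the tape, with the rear inner edge at u≈470 and the front inner edge at u≈157. Checking the centring before release.

Run:
```python
from h import *
P=np.load('w5.npy');s=ctrl.read_state();T=R.from_euler('xyz',s['tool_rot']).as_matrix()
g=lambda u,v,z:(lambda p:print((u,v,z),np.round(p,1),np.round((p-s['eef_pos'])@T,1)))(at_z('wrist',np.array([[u,v]])*.64,z,P)[0])
for a in((157,220,0),(470,220,0),(463,400,0),(200,199,0),(460,199,0),(450,245,40),(163,243,40)): g(*a)
```

```text
(157, 220, 0) [594.4 324.    0. ] [  48.3 -131.2  101.3]
(470, 220, 0) [592.1 153.7   0. ] [ 48.2  39.2 101.2]
(463, 400, 0) [482.9 154.4   0. ] [-61.   39.9 101.3]
(200, 199, 0) [605.2 299.1   0. ] [  59.4 -106.3  101.3]
(460, 199, 0) [603.3 159.4   0. ] [ 59.3  33.4 101.2]
(450, 245, 40) [584.9 168.9  40. ] [40.8 24.1 61.3]
(163, 243, 40) [587.6 301.4  40. ] [  41.8 -108.4   61.3]
```

Centred to about 1 mm lengthwise and 2 mm sideways. I'll release and rise.

Emit:
{"fn": "move_arm", "kwargs": {
  "increments": [
    [0,0,0,0,0,0],
    [0,0,0,0,0,0],
    [0,0,0,0,0,0],
    [0,0,0,0,0,0],
    [0,0,0,0,0,0],
    [0,0,0,0,0,0],
    [0,0,0,0,0,0],
    [0,0,0,0,0,0]
  ],
  "grip": 0.6
}}

```text
clock: 12.3
eef_pos: [544.6, 193.0, 101.3]
tool_rot: [-3.142, -0.0, -0.013]
force: [0.1, -0.2, 0.0]
width: 68.2
```

Emit:
{"fn": "move_arm", "kwargs": {
  "increments": [
    [0,0,-0.5,0,0,0],
    [0,0,-1.5,0,0,0],
    [0,0,-3,0,0,0],
    [0,0,-5,0,0,0],
    [0,0,-8,0,0,0],
    [0,0,-11,0,0,0],
    [0,0,-14,0,0,0],
    [-4,0,-15,0,0,0],
    [-8,0,-15,0,0,0],
    [-12,0,-15,0,0,0],
    [-15,0,-15,0,0,0],
    [-15,0,-15,0,0,0],
    [-15,0,-15,0,0,0]
  ]
}}

```text
clock: 13.6
eef_pos: [395.0, 195.3, 252.4]
tool_rot: [-3.14, -0.002, -0.012]
force: [0.3, 0.4, 0.6]
width: 68.3
```

Run:
```python
from h import *
P=wristpose();s=ctrl.read_state();print(s['eef_pos'],s['tool_rot'],s['force'],s['width']);np.save('w6.npy',P);w=eyes.get_image('wrist')
sc=eyes.get_image('scene');t=eyes.get_image('top');r=lambda i:cv2.resize(i,(400,300),interpolation=cv2.INTER_CUBIC)
k=np.vstack([np.hstack([r(w),r(t)]),np.hstack([r(sc),r(sc[100:235,270:450])])])
cv2.imwrite('pics/f.png',k[...,::-1]);cv2.imwrite('pics/wf.png',w[...,::-1])
```

```text
[394.9782972  195.34687478 252.39012718] [-3.14010533e+00 -2.08488532e-03 -1.21562161e-02] [0.27504671 0.40365426 0.61515723] 68.3287978248574
```

View pics/f.png

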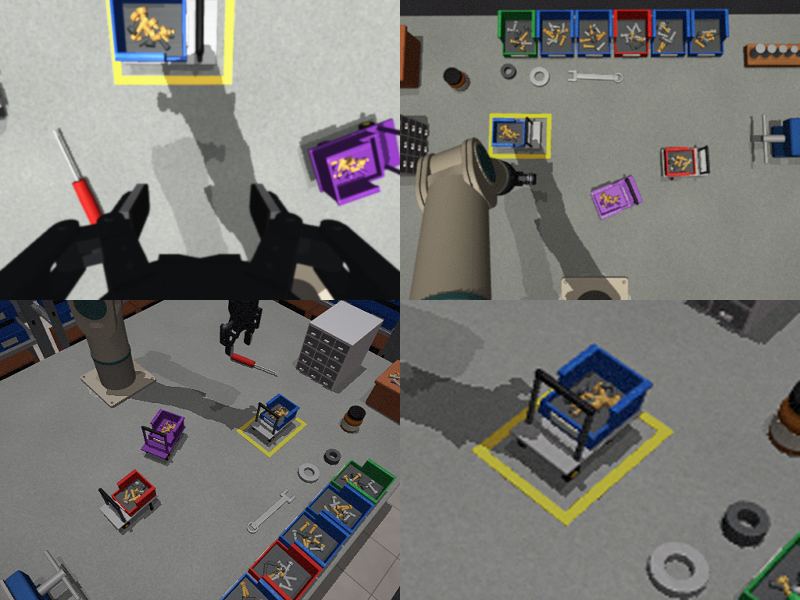

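The caddy stands squarely inside the tape, released, with the deck edges parallel to it. Red at (684,161) and purple at (614,197) in the top view are where they started.

```bash
python3 -c "
from cell import ctrl
print(ctrl.finish_job())"
```

```text
the job is handed in; nothing more can be done
None
```

The blue caddy is parked in the yellow bay, let go of, and the job was handed in at about 14 s.

I gripped it by its push bar and rolled it 120 mm straight. I then steered it through a 326 mm S-curve and finished with a 99.5 mm straight push before letting go and backing the arm away.

**Position:** just before release the caddy was about 1 mm off centre lengthwise, 2–3 mm sideways, and square to the tape within about 0.5°. The views after release show it inside the tape with its edges parallel to it.

**Forces:** the wrist force stayed at 5 N or less in every reading, with a slight downward push while rolling. That suggests the wheels stayed on the bench.

**Other caddies:** the red and purple caddies look unmoved in the top view.

**Not checked directly:**
- The castors are hidden under the deck in every view. That they trail straight follows from the 99.5 mm straight push at the end, where about 50 mm is enough.
- The gripper read 7.8 mm on the 10 mm bar, which I did not explain. The grip did not visibly slip.

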